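# Tracking shot over a coasting display turntable

### The arm

A 6-joint arm with a two-finger parallel gripper is mounted at the origin on the work surface. World frame = base frame: x ahead of the robot, y to its left, z up, the work surface at z = 0. Lengths are in m, angles in rad, forces in N, time in s.
With the tool pointing down it reaches from about 0.3 to 0.875 m from the base axis. Payload 4.2 kg.
Tool frame: the origin (TCP) lies between the finger pads, 19 mm behind the fingertips; this is the grasp point; z points along the fingers, y is the line along which they close (so a half turn about z gives the same grasp; the last joint's range is limited). The gripper opens to 85 mm and grips with 20 to 120 N. Pads are 22 mm wide; open, the fingers measure 114 mm over their backs; the gripper's body (76 mm by 85 mm) begins 54 mm behind the grasp point. The pads swing forward as they close: fully open they stand 13 mm farther back than shut.
Start: joints at [-1.367, 0.32, 1.565, -0, 1.257, -0.02], TCP at [0.128, -0.561, 0.25] pointing down, gripper open.
Joint ranges: [-3.11, 3.11], [-0.84, 2.01], [0.21, 2.61], [-1.34, 4.49], [0.05, 2.63], [-2.56, 2.56]. Speed limits (rad/s): [2.57, 2.57, 3.14, 3.14, 3.14, 3.14].

### API

Orientations are given as a unit quaternion [x, y, z, w].
In Python, from rig import monitor, imaging, workorder, nets gives the robot as it stands.
- The arm moves only by the shell command python3 -m jog 'ROWS' [FORCE]. ROWS is JSON, a list that holds one entry, the list of rows, each a list of 7 numbers: the turn, a rotation vector about the tool's x, y, z each as a share of 90 degrees, from -1 to 1, then the shift along the tool's x, y, z each as a share of 100 cm, from -1 to 1, then the opening, from 0 (shut) to 1 (fully open). A call has exactly 10 rows; each row shifts and turns the commanded pose from where the row before left it, along the tool's axes as they then stand; what a row does not reach is not made up. A row lasts 1/8 s, in which the tool goes at most 62.5 mm and 10.7 degrees, less where a joint would pass 70% of its speed; a pose out of reach is approached as far as the arm can. A call with a number of a shift or a turn outside -1 to 1 is refused whole. A call with a gripper value outside its range is refused whole. The fingers move at their own pace and stop on an object; FORCE is the grip in N (left out, the last holds). Time passes only in rows, so rows that do not move let the fingers close, or fill a call up. It gives the time, the measured TCP pose, the force, the opening and the grip force at its end, in the units of the state.
- monitor.sense(): the state, without advancing time (a new reading comes with each control period).
- imaging.get_image(name): name is "scene" or "top"; returns (picture, depth): 384x512x3 uint8, red, green, blue; 384x512 float32, m along the optical axis (not along the pixel's ray), 0 where there is no reading.
- imaging.camera_params(name): a dict with "vertical_fov" (degrees; the focal length in pixels is half the picture's height over the tangent of half this angle, whatever the lens; pixels are square), "cx", "cy" (the principal point, pixels), "R" (3x3) and "t" (3): a world point X has camera coordinates R X + t. Camera axes: x right, y down, z forward; pixel columns grow to the right and rows downward; lengths in m; the calibration is good to about 2 mm. A picture is of the moment at which its call begins. camera_params takes no time and is no camera call.
- workorder.sign_off(): hands the job in; it is judged then, once.
Trained networks look in the newest picture that a camera, given by its name, has taken for a name from the list of things; names that differ only in an ending like _2 or _b are one class to them, and where a whole thing is asked for, a point or a joint stands for the part that bears it (a point fixed in the world has none). Each returns a list of dicts, best first, with "conf" (0 to 1); they miss things now and then, are a little off and sometimes report something else, mostly with a low value. They report only what shows in the picture. A call takes as long as a camera call. They do not tell look-alikes from the thing itself.
- nets.find_in(camera, name): "at" ([x, y, z] in m, in the coordinates of the camera as it stood for that picture, good to about 4 mm: the middle of the surface that is visible of it).
- nets.mark_of(camera, name): "at" ([x, y, z] in m, in the coordinates of the camera as it stood for that picture, good to about 4 mm: a listed point, or the origin of a listed thing).
The state is a dict: "time": time; "joint_pos": joint angles; "qvel": joint speeds; "joint_efforts": joint torques, N m; "tcp_pos": TCP position; "eef_rot": TCP orientation; "ft_force": force on the tool from outside, world axes, zero at the start; "torque": the same for the moment, N m; "finger_gap": finger opening in m; "grasp_force": force on a finger pad.
Only numpy, scipy, OpenCV 4.12 (cv2) and the standard library are available. Lean on these libraries where they do the work, as an engineer would, in place of code of your own. Each camera call takes 0.05 s, during which the arm holds its last target. There are 200 camera calls.

### The job

Film the overhead clip of the teal butterfly: push a brass knob of the display turntable so that it turns counter-clockwise (seen from above), never faster than a turn in 2.5 s, and let go. While it coasts untouched (still faster than a turn in 15 s), fly the gripper along straight above the butterfly for four seconds without a break, the tool point (TCP) within 2 cm sideways and the fingertips 1 to 9 cm above its top. Tip over nothing, do not touch the three samples on the platter or shift the things around it, and finish once the turntable has come to rest, with the gripper clear.

Things in the scene. Friction and masses are not known exactly. Their poses are not given: they have to be found in the camera images.
- turntable_foot: fixed round black foot of the display turntable, radius 100 mm; origin on the table at the centre of its underside; the vertical turning axis passes through the origin, z up
- platter (a joint): angle of the platter about the vertical axis, rad, growing counter-clockwise seen from above, endless, not wrapped, 0 when knob 0 points along the foot's x axis. Low-friction bearing; nominal mass 1.2 kg, inertia with the samples about 0.022 kg m2, viscous drag about 0.0012 N m s and dry friction about 0.0015 N m; mass varies by 30 %. From 1.6 rad/s it coasts 12 to 20 s
- platter_center (a point): centre of the platter's top face, marked by a small brass disc; z up. The platter is a dark wooden disc, radius 175 mm, 12 mm thick, top face 45 mm above the table.
- knob0 (a point): centre of the top of brass push knob 0: an upright round post 14 mm in diameter standing 40 mm above the platter's top face (top 85 mm above the table), 155 mm from the turning axis; turns with the platter; three such knobs stand 120 degrees apart
- knob1 (a point): top of push knob 1, same size, 120 degrees counter-clockwise from knob 0
- knob2 (a point): top of push knob 2, same size, 240 degrees counter-clockwise from knob 0
- butterfly: loose ornament standing on the platter about 85 mm from the axis: brass foot disc 40 mm in diameter and 10 mm high, thin stem, teal butterfly wings about 50 mm across at the top, 60 mm tall in all, 0.15 kg; origin at the centre of its underside, z up; carried round by the platter
- butterfly_top (a point): point at the height of the butterfly's top, 60 mm above its underside, on its vertical axis (105 mm above the table)
- bud_vase: loose white ceramic bud vase on the platter about 85 mm from the axis, 44 mm in diameter, 52 mm tall; origin at the centre of its underside
- bead_jar: loose amber jar with red cap on the platter about 85 mm from the axis, 40 mm in diameter, 50 mm tall; origin at the centre of its underside
- pencil_pot: brass pencil pot with pencils on the table left of the turntable, 72 mm in diameter, pot 85 mm and pencils about 130 mm tall; origin at the centre of its underside; leave alone
- tape_dispenser: black tape dispenser on the table right of the turntable, 130 x 50 mm, 75 mm tall; origin at the centre of its underside; leave alone
- swatch_book: closed blue swatch book lying on the table left of the turntable, nearer the robot, 150 x 110 x 18 mm; origin at the centre of its underside; leave alone
Mind the look-alikes: they are no part of the job. Of the things like the bead_jar, leave any that is green; of the rest the smaller one is meant.

How it is judged:
By the outcome, as a careful person would: the job done as asked, in the order asked, and still so for the second after the job is handed in, with the robot touching nothing.
It also fails if it takes over 67 s, if anything falls off the work surface, if the arm or the gripper's body presses on something with over 40 N, if the wrist force passes 120 N, or if a joint passes its speed limit or range.

## Working session

There is one attempt and no reset: what is moved stays moved. The work goes in short steps, Python scripts to look and compute and a shell command to move; the robot and the scene stay as the last step left them, time stands still between calls to the robot, and variables do not carry over. Pictures are saved under pics/ and viewed, at most 10 in all, crops included, and the job is handed in when it is done.

```bash
mkdir -p pics; ls; cat > h.py <<'E'
import numpy as np, cv2
from rig import monitor, imaging, workorder, nets
def world(cam,p):
    c=imaging.camera_params(cam); return np.array(c["R"]).T@(np.array(p)-np.array(c["t"]))
def pix(cam,P):
    c=imaging.camera_params(cam); q=np.array(c["R"])@np.array(P)+np.array(c["t"])
    f=192/np.tan(np.radians(c["vertical_fov"])/2); return (f*q[0]/q[2]+c["cx"], f*q[1]/q[2]+c["cy"])
E
python3 - <<'E'
from h import *
np.set_printoptions(precision=3,suppress=True)
ims=[]
for c in("top","scene"):
    im,d=imaging.get_image(c); cv2.imwrite(f"pics/{c}0.png",im[:,:,::-1])
    print(c,imaging.camera_params(c))
for n in["turntable_foot","platter_center","knob0","knob1","knob2","butterfly","butterfly_top","bud_vase","bead_jar","pencil_pot","tape_dispenser","swatch_book"]:
    for r in nets.mark_of("top",n): 
        w=world("top",r["at"]); print(n,round(r["conf"],2),w,np.round(pix("top",w)))
s=monitor.sense(); print(s)
E
```

```text
pics
top {'vertical_fov': 52.32233289004783, 'cx': 255.82687321587045, 'cy': 193.49106116643637, 'R': array([[-0.025, -1.   , -0.012],
       [-0.997,  0.026, -0.074],
       [ 0.074,  0.01 , -0.997]]), 't': array([0.018, 0.485, 1.241])}
scene {'vertical_fov': 53.561949683567306, 'cx': 251.21812075512327, 'cy': 191.92185204597388, 'R': array([[-0.029,  1.   ,  0.011],
       [ 0.82 ,  0.03 , -0.572],
       [-0.572, -0.008, -0.82 ]]), 't': array([ 0.014, -0.339,  1.416])}
turntable_foot 0.91 [ 0.553 -0.109  0.005] [290. 172.]
platter_center 0.5 [ 0.709 -0.13   0.086] [298. 119.]
knob0 0.85 [ 0.706 -0.133  0.088] [299. 119.]
knob0 0.78 [0.496 0.039 0.084] [245. 189.]
knob0 0.71 [ 0.482 -0.148  0.049] [305. 193.]
knob0 0.56 [ 0.46  -0.228  0.09 ] [333. 198.]
knob1 0.85 [ 0.706 -0.133  0.088] [299. 119.]
knob1 0.78 [0.496 0.039 0.084] [245. 189.]
knob1 0.71 [ 0.482 -0.148  0.049] [305. 193.]
knob1 0.56 [ 0.46  -0.228  0.09 ] [333. 198.]
knob2 0.85 [ 0.706 -0.133  0.088] [299. 119.]
knob2 0.78 [0.496 0.039 0.084] [245. 189.]
knob2 0.71 [ 0.482 -0.148  0.049] [305. 193.]
knob2 0.56 [ 0.46
[... 464 characters left out ...]
43] [306. 148.]
tape_dispenser 0.73 [ 0.625 -0.472 -0.   ] [400. 148.]
tape_dispenser 0.48 [ 0.46  -0.23   0.089] [333. 198.]
tape_dispenser 0.44 [ 0.709 -0.132  0.086] [298. 119.]
swatch_book 0.61 [ 0.393  0.418 -0.   ] [130. 225.]
{'time': 0.7, 'joint_pos': array([-1.367,  0.32 ,  1.564, -0.   ,  1.257, -0.02 ]), 'qvel': array([-0.001, -0.   , -0.001,  0.002, -0.001,  0.002]), 'joint_efforts': array([  0.001, -41.528, -23.438,  -0.   ,  -0.   ,  -0.   ]), 'tcp_pos': array([ 0.128, -0.561,  0.25 ]), 'eef_rot': array([ 0.994,  0.112, -0.   ,  0.   ]), 'ft_force': array([ 1.024, -0.205,  0.383]), 'torque': array([ 0.022,  0.004, -0.   ]), 'grasp_force': 0.0, 'finger_gap': 0.08573736983522567}
```

View pics/top0.png

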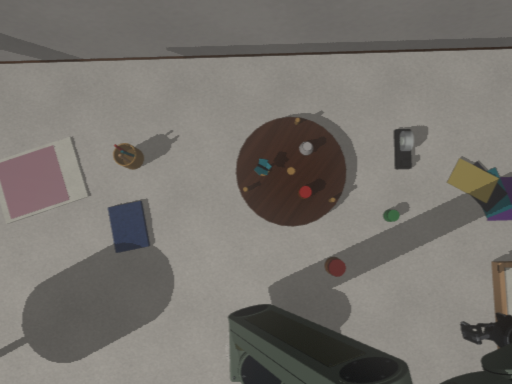

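View pics/scene0.png

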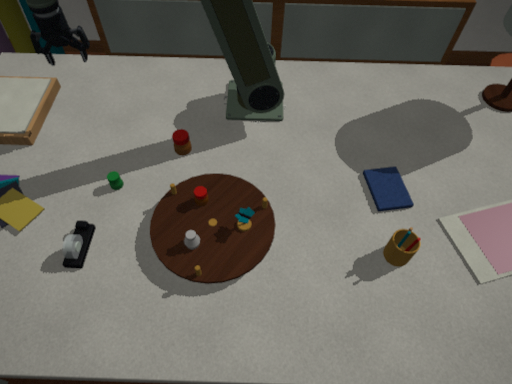

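Top view: the turntable is centred near (291,171), with knobs at (299,119), (245,189) and (333,198). The butterfly is at (263,167), the vase at (306,148) and the red-capped jar at (305,192).
Look-alikes:
- **Jars:** the large red jar on the table (336,267) and the green jar (391,215) are not part of the job. The bead jar is the small one on the platter (305,192).
- **Butterfly:** the only teal ornament is at (263,167). The teal at (495,175) is flat cards.

I'll check this in a close crop and move to the pre-push point.

```bash
python3 - <<'E'
import cv2
a=cv2.imread("pics/top0.png")[105:280,220:410]; cv2.imwrite("pics/crop.png",cv2.resize(a,None,fx=3.4,fy=3.4,interpolation=cv2.INTER_CUBIC))
E
```

```text
(no output)
```

View pics/crop.png

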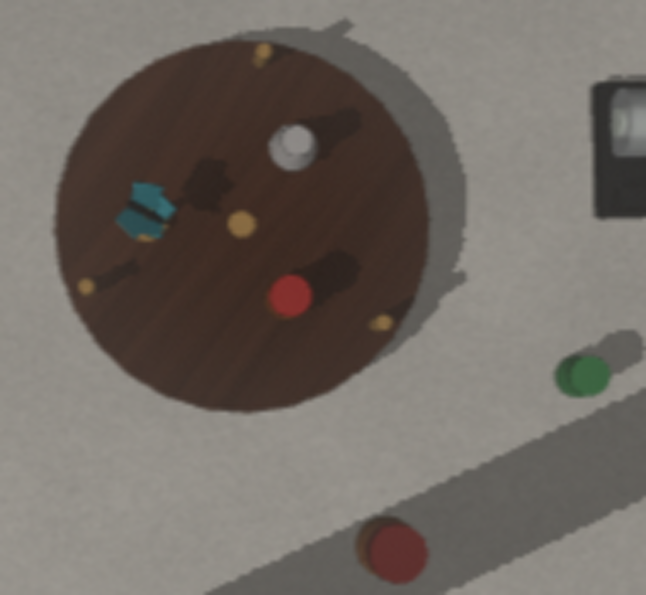

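```bash
python3 -m jog '[[[0,0,0.0714,0,0,0,0],[0,0,0.0714,0,0,0,0],[0,0,0,0.0376,-0.0449,0,0],[0,0,0,0.0376,-0.0449,0,0],[0,0,0,0.0376,-0.0449,0,0],[0,0,0,0.0376,-0.0449,0,0],[0,0,0,0.0376,-0.0449,0,0],[0,0,0,0.0376,-0.0449,0,0],[0,0,0,0.0376,-0.0449,0,0],[0,0,0,0.0376,-0.0449,0,0]]]' 40
```

```text
time: 1.95
tcp_pos: [0.4297, -0.2001, 0.2503]
eef_rot: [1.0, -0.0, 0.0, 0.0]
ft_force: [-0.0, 0.1, -0.8]
finger_gap: -0.0003
grasp_force: 0.0
```

The crop confirms the choice: the teal butterfly is at crop (147,210), the small red-capped jar at (290,297), and the knob to push at (382,322). Next I lower the shut fingers behind that knob.

```bash
python3 -m jog '[[[0,0,0,0,0,0.04,0],[0,0,0,0,0,0.04,0],[0,0,0,0,0,0.04,0],[0,0,0,0,0,0.03,0],[0,0,0,0,0,0.015,0],[0,0,0,0,0,0.009,0],[0,0,0,0,0,0,0],[0,0,0,0,0,0,0],[0,0,0,0,0,0,0],[0,0,0,0,0,0,0]]]'
python3 - <<'E'
from h import *
im,d=imaging.get_image("scene"); cv2.imwrite("pics/s1.png",cv2.resize(im[100:300,90:340,::-1],None,fx=3,fy=3))
for n in("knob0","bead_jar","bud_vase","butterfly_top","platter_center"):
    for r in nets.mark_of("scene",n): print(n,round(r["conf"],2),world("scene",r["at"]).round(3))
C=np.array([.554,-.107]); th=np.radians(231.4)
v=[.004,.009,.014,.019,.024,.027,.027,.027]
a=np.radians(217)
p=C+.157*np.array([np.cos(a),np.sin(a)])
for s in v:
    a+=s/.157; q=C+.157*np.array([np.cos(a),np.sin(a)]); print((q-p).round(4),np.degrees(a).round(1)); p=q
E
```

```text
time: 3.2
tcp_pos: [0.4288, -0.2018, 0.0765]
eef_rot: [1.0, -0.0, 0.0, 0.0]
ft_force: [0.3, -0.2, 0.6]
finger_gap: -0.0001
grasp_force: 0.0
knob0 0.98 [0.492 0.039 0.085]
knob0 0.65 [ 0.462 -0.229  0.087]
bead_jar 0.61 [ 0.48  -0.144  0.048]
bead_jar 0.49 [ 0.4   -0.424  0.004]
bud_vase 0.56 [ 0.622 -0.157  0.047]
butterfly_top 0.52 [ 0.56  -0.016  0.107]
platter_center 0.82 [ 0.555 -0.106  0.046]
[ 0.0024 -0.0032] 218.5
[ 0.0058 -0.0069] 221.7
[ 0.0098 -0.01  ] 226.9
[ 0.0146 -0.0121] 233.8
[ 0.0204 -0.0126] 242.5
[ 0.0249 -0.0103] 252.4
[ 0.0263 -0.0059] 262.3
[ 0.0269 -0.0013] 272.1
```

View pics/s1.png

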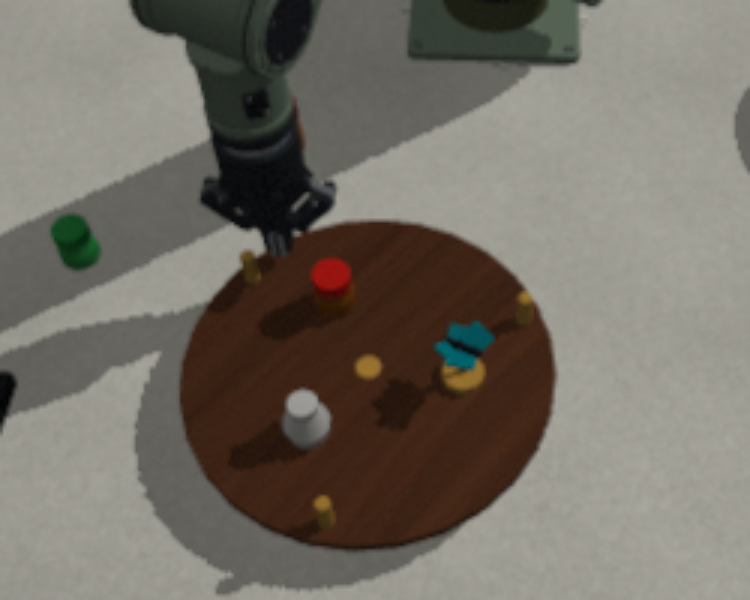

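The view shows the shut fingertips at crop (278,240), just behind the knob at (250,267), and the jar clear at (333,290). The finger knuckles spread wide, so I'll check their height from depth.

```bash
python3 - <<'E'
from h import *
im,d=imaging.get_image("scene"); c=imaging.camera_params("scene"); f=192/np.tan(np.radians(c["vertical_fov"])/2)
v,u=np.mgrid[140:190,150:215]; z=d[140:190,150:215]
W=(np.stack([(u-c["cx"])/f*z,(v-c["cy"])/f*z,z],-1)-c["t"])@np.array(c["R"])
w=W[(np.linalg.norm(W[...,:2]-[.4288,-.2018],axis=-1)<.09)&(z>0)]
for lo in np.arange(.05,.2,.01):
    s=w[(w[:,2]>lo)&(w[:,2]<lo+.01)]
    if len(s): print(lo.round(2),len(s),"y",s[:,1].min().round(3),s[:,1].max().round(3),"x",s[:,0].min().round(3),s[:,0].max().round(3))
E
```

```text
0.05 12 y -0.217 -0.117 x 0.387 0.443
0.06 12 y -0.222 -0.193 x 0.433 0.458
0.07 30 y -0.233 -0.189 x 0.432 0.464
0.08 41 y -0.234 -0.188 x 0.426 0.462
0.09 59 y -0.226 -0.128 x 0.431 0.478
0.1 39 y -0.234 -0.173 x 0.421 0.444
0.11 85 y -0.238 -0.164 x 0.415 0.442
0.12 57 y -0.251 -0.157 x 0.418 0.445
0.13 75 y -0.258 -0.15 x 0.424 0.447
0.14 100 y -0.263 -0.141 x 0.419 0.447
0.15 122 y -0.262 -0.141 x 0.416 0.449
0.16 63 y -0.25 -0.157 x 0.422 0.45
0.17 27 y -0.241 -0.161 x 0.42 0.441
0.18 10 y -0.192 -0.164 x 0.429 0.464
0.19 70 y -0.235 -0.165 x 0.424 0.468
0.2 67 y -0.234 -0.165 x 0.43 0.468
```

The wide knuckles sit above z = 0.12 and the jar's top is at 0.095, so they clear it. Next I work out the push rows for about 1.6 rad/s.

```bash
python3 - <<'E'
from h import *
C=np.array([.5545,-.107]); a=np.radians(217)
p=np.array([.4288,-.2018])
for s in [.004,.010,.017,.023,.028,.032,.032,.032]:
    a+=s/.157; q=C+.157*np.array([np.cos(a),np.sin(a)]); print((q-p).round(4),np.degrees(a).round(1)); p=q
E
```

```text
[ 0.0028 -0.0028] 218.5
[ 0.0065 -0.0076] 222.1
[ 0.0121 -0.012 ] 228.3
[ 0.0182 -0.014 ] 236.7
[ 0.0246 -0.0132] 246.9
[ 0.0305 -0.0095] 258.6
[ 0.0318 -0.0031] 270.3
[0.0318 0.0034] 282.0
```

```bash
python3 -m jog '[[[0,0,0,0.0028,0.0028,0,0],[0,0,0,0.0065,0.0076,0,0],[0,0,0,0.0121,0.012,0,0],[0,0,0,0.0182,0.014,0,0],[0,0,0,0.0246,0.0132,0,0],[0,0,0,0.0305,0.0095,0,0],[0,0,0,0.0318,0.0031,0,0],[0,0,0,0.0318,-0.0034,0,0],[0,0,0,0.005,0.02,-0.04,0],[0,0,0,0,0,-0.06,0]]]'
cat > look.py <<'E'
from h import *
import json,os,sys
C=np.array([.5545,-.107])
# colour blobs on platter -> platter rotation since start (butterfly 88deg, jar 210, vase 326 at rest)
def measure(cam):
    t=monitor.sense()["time"]; im,d=imaging.get_image(cam); c=imaging.camera_params(cam)
    f=192/np.tan(np.radians(c["vertical_fov"])/2)
    v,u=np.mgrid[:384,:512]; W=(np.stack([(u-c["cx"])/f*d,(v-c["cy"])/f*d,d],-1)-c["t"])@np.array(c["R"])
    hsv=cv2.cvtColor(im,cv2.COLOR_RGB2HSV); H,S,V=hsv[...,0],hsv[...,1],hsv[...,2]
    r=np.linalg.norm(W[...,:2]-C,axis=-1); on=(d>0)&(r<.135)&(W[...,2]>.06)&(W[...,2]<.125)
    out={}
    for n,m in dict(butterfly=(S>90)&(H>80)&(H<105),jar=(S>120)&((H<6)|(H>174)),vase=(S<40)&(V>110)).items():
        w=W[on&m]
        if len(w)>=12:
            q=w[:,:2].mean(0)-C; out[n]=(np.arctan2(q[1],q[0]),np.hypot(*q),len(w))
    return t,out,im
E
python3 - <<'E'
from look import *
L=[]
for k in range(3):
    for cam in("top","scene"):
        t,o,im=measure(cam); L.append((t,cam,o)); print(round(t,3),cam,{n:(round(np.degrees(a[0]),1),round(a[1],3),a[2]) for n,a in o.items()})
cv2.imwrite("pics/s2.png",im[:,:,::-1])
print(monitor.sense()["tcp_pos"])
E
```

```text
time: 4.8
tcp_pos: [0.5924, -0.2821, 0.1747]
eef_rot: [1.0, -0.001, -0.002, -0.0]
ft_force: [1.0, -0.9, 0.9]
finger_gap: -0.0
grasp_force: 0.0
4.8 top {'butterfly': (np.float64(166.6), np.float64(0.09), 133), 'jar': (np.float64(-71.5), np.float64(0.078), 121), 'vase': (np.float64(50.1), np.float64(0.082), 117)}
4.85 scene {'butterfly': (np.float64(172.1), np.float64(0.091), 169), 'jar': (np.float64(-64.7), np.float64(0.079), 163), 'vase': (np.float64(51.7), np.float64(0.087), 109)}
4.9 top {'butterfly': (np.float64(176.2), np.float64(0.09), 131), 'jar': (np.float64(-62.2), np.float64(0.078), 116), 'vase': (np.float64(58.9), np.float64(0.083), 115)}
4.95 scene {'butterfly': (np.float64(-179.3), np.float64(0.091), 168), 'jar': (np.float64(-55.5), np.float64(0.08), 161), 'vase': (np.float64(60.4), np.float64(0.087), 108)}
5.0 top {'butterfly': (np.float64(-175.1), np.float64(0.09), 137), 'jar': (np.float64(-52.6), np.float64(0.077), 120), 'vase': (np.float64(68.1), np.float64(0.085), 113)}
5.05 scene {'butterfly': (np.float64(-170.6), np.float64(0.091), 170), 'jar': (np.float64(-46.6), np.float64(0.08), 167), 'vase': (np.float64(69.0), np.float64(0.088), 104)}
[ 0.59154178 -0.28062037  0.17471469]
```

Picture measurements give 1.6 rad/s counter-clockwise, and the butterfly sits at r = 0.09. Next is the intercept planning.

```bash
cat > plan.py <<'E'
from look import *
from scipy.optimize import least_squares
F="hist.json"
def fit(h):
    t=np.array([x[0] for x in h]); a=np.unwrap([x[1] for x in h]); t0=t[0]
    def th(p,tt):
        I=.022*p[2]; k=.0012/I; c=.0015/.0012; u=tt-t0
        return p[0]+(p[1]+c)*(1-np.exp(-k*u))/k-c*u
    def res(p): return np.r_[(th(p,t)-a)/.02,(p[2]-1)/.2]
    p=least_squares(res,[a[0],1.6,1]).x
    return p,lambda tt:th(p,tt),lambda tt:(p[1]+1.25)*np.exp(-.0012/.022/p[2]*(tt-t0))-1.25
def plan(pos,t,n=10,R=.089):
    h=json.load(open(F)); p,th,w=fit(h)
    print("fit",p.round(3),"w now",w(t).round(3),"w end",w(t+1.25).round(3),"resid",(th(h[-1][0])-np.unwrap([x[1] for x in h])[-1]).round(3))
    pos=np.array(pos)
    for k in range(1,n+1):
        a=th(t+k/8); q=C+R*np.array([np.cos(a),np.sin(a)]); d=q-pos
        d*=min(1,.05/np.linalg.norm(d)); d=d.round(3); pos=pos+d
        print(f"[0,0,0,{d[0]:g},{-d[1]:g},0,0],",end="")
    print(pos.round(3))
def add(cam):
    h=json.load(open(F)) if os.path.exists(F) else []
    t,o,im=measure(cam); print({n:(round(float(np.degrees(v[0])),1),round(float(v[1]),3),v[2]) for n,v in o.items()})
    ref=dict(butterfly=0,jar=-122,vase=116)   # top: offsets from the butterfly
    if cam=="scene": ref=dict(butterfly=0,jar=-123.5,vase=120)
    e=[v[0]-np.radians(ref[n]) for n,v in o.items() if .06<v[1]<.11]
    if cam=="scene": e=e
    if e: h.append((t,float(np.angle(np.exp(1j*np.array(e)).mean())))); json.dump(h,open(F,"w"))
    return im
E
python3 - <<'E'
import json
json.dump([(t,a*3.14159265/180) for t,a in[(4.8,166.6),(4.85,171.3),(4.9,176.2),(4.95,180.3),(5.0,184.9),(5.05,189.2)]],open("hist.json","w"))
from plan import *
s=monitor.sense(); print(s["time"]); plan(s["tcp_pos"][:2],s["time"])
E
```

```text
5.1
fit [2.911 1.594 0.999] w now 1.548 w end 1.363 resid 0.002
[0,0,0,-0.033,-0.038,0,0],[0,0,0,-0.034,-0.037,0,0],[0,0,0,-0.031,-0.034,0,0],[0,0,0,0.013,0.01,0,0],[0,0,0,0.014,0.008,0,0],[0,0,0,0.015,0.004,0,0],[0,0,0,0.016,0.002,0,0],[0,0,0,0.016,-0.001,0,0],[0,0,0,0.015,-0.003,0,0],[0,0,0,0.014,-0.006,0,0],[ 0.597 -0.186]
```

```bash
sed -i 's/jar=-122,vase=116/jar=122,vase=-116.5/;s/jar=-123.5,vase=120/jar=123.5,vase=-120/' plan.py
python3 -m jog '[[[0,0,0,-0.033,-0.038,0,0],[0,0,0,-0.034,-0.037,0,0],[0,0,0,-0.031,-0.034,0,0],[0,0,0,0.013,0.01,0,0],[0,0,0,0.014,0.008,0,0],[0,0,0,0.015,0.004,0,0],[0,0,0,0.016,0.002,0,0],[0,0,0,0.016,-0.001,0,0],[0,0,0,0.015,-0.003,0,0],[0,0,0,0.014,-0.006,0,0]]]'
python3 - <<'E'
from plan import *
cv2.imwrite("pics/s3.png",add("scene")[:,:,::-1])
s=monitor.sense(); print(s["time"],s["tcp_pos"]); plan([.597,-.186],s["time"])
E
```

```text
time: 6.35
tcp_pos: [0.598, -0.1851, 0.1759]
eef_rot: [1.0, -0.0, -0.0, -0.0]
ft_force: [-0.1, 0.3, 0.6]
finger_gap: 0.0002
grasp_force: 0.0
{'butterfly': (-62.7, 0.087, 194), 'jar': (60.7, 0.082, 163), 'vase': (172.8, 0.082, 96)}
6.4 [ 0.5996579  -0.18427599  0.1759288 ]
fit [2.914 1.568 0.987] w now 1.33 w end 1.158 resid 0.001
[0,0,0,0.014,-0.01,0,0],[0,0,0,0.01,-0.01,0,0],[0,0,0,0.009,-0.011,0,0],[0,0,0,0.006,-0.013,0,0],[0,0,0,0.005,-0.013,0,0],[0,0,0,0.002,-0.013,0,0],[0,0,0,0,-0.014,0,0],[0,0,0,-0.001,-0.013,0,0],[0,0,0,-0.004,-0.013,0,0],[0,0,0,-0.005,-0.012,0,0],[ 0.633 -0.064]
```

View pics/s3.png

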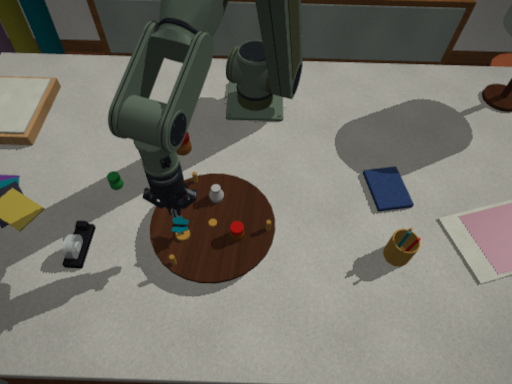

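The gripper sits right above the butterfly at (180,226), within about 5 mm. I keep flying along with it.

```bash

python3 -m jog '[[[0,0,0,0.014,-0.01,0,0],[0,0,0,0.01,-0.01,0,0],[0,0,0,0.009,-0.011,0,0],[0,0,0,0.006,-0.013,0,0],[0,0,0,0.005,-0.013,0,0],[0,0,0,0.002,-0.013,0,0],[0,0,0,0,-0.014,0,0],[0,0,0,-0.001,-0.013,0,0],[0,0,0,-0.004,-0.013,0,0],[0,0,0,-0.005,-0.012,0,0]]]'
python3 - <<'E'
from plan import *
add("scene")
s=monitor.sense(); print(s["time"],s["tcp_pos"]); plan([.633,-.064],s["time"])
E
```

```text
time: 7.65
tcp_pos: [0.6325, -0.0627, 0.1761]
eef_rot: [1.0, -0.0, -0.0, 0.0]
ft_force: [-0.3, -0.1, -1.8]
finger_gap: -0.0001
grasp_force: 0.0
{'butterfly': (34.6, 0.089, 191), 'vase': (-87.8, 0.076, 102)}
7.7 [ 0.63173283 -0.0612805   0.17608741]
fit [2.913 1.563 1.168] w now 1.207 w end 1.067 resid -0.01
[0,0,0,-0.015,-0.02,0,0],[0,0,0,-0.01,-0.008,0,0],[0,0,0,-0.011,-0.007,0,0],[0,0,0,-0.012,-0.006,0,0],[0,0,0,-0.012,-0.003,0,0],[0,0,0,-0.013,-0.002,0,0],[0,0,0,-0.012,0,0,0],[0,0,0,-0.012,0.002,0,0],[0,0,0,-0.012,0.003,0,0],[0,0,0,-0.011,0.005,0,0],[ 0.513 -0.028]
```

```bash

python3 -m jog '[[[0,0,0,-0.015,-0.02,0,0],[0,0,0,-0.01,-0.008,0,0],[0,0,0,-0.011,-0.007,0,0],[0,0,0,-0.012,-0.006,0,0],[0,0,0,-0.012,-0.003,0,0],[0,0,0,-0.013,-0.002,0,0],[0,0,0,-0.012,0,0,0],[0,0,0,-0.012,0.002,0,0],[0,0,0,-0.012,0.003,0,0],[0,0,0,-0.011,0.005,0,0]]]'
python3 - <<'E'
from plan import *
add("scene")
s=monitor.sense(); print(s["time"],s["tcp_pos"]); plan([.513,-.028],s["time"])
E
```

```text
time: 8.95
tcp_pos: [0.5122, -0.0278, 0.176]
eef_rot: [1.0, -0.0, 0.0, 0.0]
ft_force: [0.2, -0.4, 0.1]
finger_gap: 0.0001
grasp_force: 0.0
{'butterfly': (117.6, 0.091, 173), 'jar': (-121.3, 0.078, 147), 'vase': (-1.5, 0.082, 111)}
9.0 [ 0.51068112 -0.02830922  0.1759442 ]
fit [2.912 1.565 1.147] w now 1.056 w end 0.923 resid 0.001
[0,0,0,-0.013,0.009,0,0],[0,0,0,-0.009,0.007,0,0],[0,0,0,-0.007,0.009,0,0],[0,0,0,-0.006,0.009,0,0],[0,0,0,-0.005,0.01,0,0],[0,0,0,-0.004,0.01,0,0],[0,0,0,-0.002,0.011,0,0],[0,0,0,-0.001,0.01,0,0],[0,0,0,-0,0.011,0,0],[0,0,0,0.001,0.01,0,0],[ 0.467 -0.124]
```

```bash

python3 -m jog '[[[0,0,0,-0.013,0.009,0,0],[0,0,0,-0.009,0.007,0,0],[0,0,0,-0.007,0.009,0,0],[0,0,0,-0.006,0.009,0,0],[0,0,0,-0.005,0.01,0,0],[0,0,0,-0.004,0.01,0,0],[0,0,0,-0.002,0.011,0,0],[0,0,0,-0.001,0.01,0,0],[0,0,0,0,0.011,0,0],[0,0,0,0.001,0.01,0,0]]]'
python3 - <<'E'
from plan import *
add("scene")
s=monitor.sense(); print(s["time"],s["tcp_pos"]); plan([.467,-.124],s["time"])
E
```

```text
time: 10.25
tcp_pos: [0.4671, -0.1242, 0.176]
eef_rot: [1.0, -0.0, 0.0, 0.0]
ft_force: [1.2, 0.5, 0.4]
finger_gap: -0.0001
grasp_force: 0.0
{'butterfly': (-173.5, 0.091, 166), 'jar': (-49.9, 0.08, 166), 'vase': (66.2, 0.088, 103)}
10.3 [ 0.46738787 -0.12514681  0.17600693]
fit [2.909 1.586 1.047] w now 0.879 w end 0.745 resid 0.013
[0,0,0,0.002,0.007,0,0],[0,0,0,0.003,0.01,0,0],[0,0,0,0.004,0.008,0,0],[0,0,0,0.005,0.008,0,0],[0,0,0,0.005,0.007,0,0],[0,0,0,0.006,0.007,0,0],[0,0,0,0.007,0.006,0,0],[0,0,0,0.007,0.005,0,0],[0,0,0,0.007,0.004,0,0],[0,0,0,0.008,0.003,0,0],[ 0.521 -0.189]
```

```bash

python3 -m jog '[[[0,0,0,0.002,0.007,0,0],[0,0,0,0.003,0.01,0,0],[0,0,0,0.004,0.008,0,0],[0,0,0,0.005,0.008,0,0],[0,0,0,0.005,0.007,0,0],[0,0,0,0.006,0.007,0,0],[0,0,0,0.007,0.006,0,0],[0,0,0,0.007,0.005,0,0],[0,0,0,0.007,0.004,0,0],[0,0,0,0.008,0.003,0,0]]]'
python3 - <<'E'
from plan import *
add("scene")
s=monitor.sense(); print(s["time"],s["tcp_pos"]); plan([.521,-.189],s["time"])
E
```

```text
time: 11.55
tcp_pos: [0.5214, -0.1887, 0.176]
eef_rot: [1.0, -0.0, 0.0, 0.0]
ft_force: [0.8, 1.1, 0.1]
finger_gap: 0.0002
grasp_force: 0.0
{'butterfly': (-115.3, 0.089, 180), 'jar': (8.5, 0.081, 168), 'vase': (121.9, 0.087, 93)}
11.6 [ 0.52258666 -0.18905834  0.17604694]
fit [2.906 1.6   0.997] w now 0.715 w end 0.585 resid 0.016
[0,0,0,0.006,0.003,0,0],[0,0,0,0.007,0.002,0,0],[0,0,0,0.008,0.001,0,0],[0,0,0,0.007,0.001,0,0],[0,0,0,0.007,-0,0,0],[0,0,0,0.008,-0,0,0],[0,0,0,0.007,-0.001,0,0],[0,0,0,0.006,-0.002,0,0],[0,0,0,0.007,-0.002,0,0],[0,0,0,0.006,-0.002,0,0],[ 0.59  -0.189]
```

```bash

python3 -m jog '[[[0,0,0,0.004,0.002,0,0],[0,0,0,0.006,0.002,0,0],[0,0,0,0.007,0.001,0,0],[0,0,0,0.007,0.001,0,0],[0,0,0,0.007,0,0,0],[0,0,0,0.007,0,0,0],[0,0,0,0.007,-0.001,0,0],[0,0,0,0.006,-0.002,0,0],[0,0,0,0.007,-0.002,0,0],[0,0,0,0.006,-0.002,0,0]]]'
python3 - <<'E'
from plan import *
add("scene"); add("scene")
E
python3 -m jog '[[[0,0,0,0,0,-0.05,0],[0,0,0,0,0,-0.05,0],[0,0,0,-0.02,0.05,0,0],[0,0,0,-0.02,0.05,0,0],[0,0,0,-0.02,0.05,0,0],[0,0,0,-0.02,0.05,0,0],[0,0,0,-0.02,0.02,0,0],[0,0,0,0,0,0,0],[0,0,0,0,0,0,0],[0,0,0,0,0,0,0]]]'
Z='[[[0,0,0,0,0,0,0],[0,0,0,0,0,0,0],[0,0,0,0,0,0,0],[0,0,0,0,0,0,0],[0,0,0,0,0,0,0],[0,0,0,0,0,0,0],[0,0,0,0,0,0,0],[0,0,0,0,0,0,0],[0,0,0,0,0,0,0],[0,0,0,0,0,0,0]]]' ; echo
```

```text
time: 12.85
tcp_pos: [0.5854, -0.1873, 0.176]
eef_rot: [1.0, -0.0, 0.0, 0.0]
ft_force: [0.9, 0.0, 0.7]
finger_gap: 0.0001
grasp_force: 0.0
{'butterfly': (-66.9, 0.088, 201), 'jar': (56.4, 0.082, 170), 'vase': (168.7, 0.083, 95)}
{'butterfly': (-65.3, 0.087, 197), 'jar': (58.2, 0.082, 164), 'vase': (170.3, 0.083, 93)}
time: 14.2
tcp_pos: [0.4856, -0.4064, 0.2761]
eef_rot: [1.0, 0.001, 0.0, -0.0]
ft_force: [0.0, -0.8, 0.3]
finger_gap: 0.0
grasp_force: 0.0
```

Tracking held from about 5.6 s to 12.9 s, and the gripper is clear. Now I wait for the platter to stop.

```bash

for i in 1 2 3 4 5 6 7 8; do python3 -m jog '[[[0,0,0,0,0,0,0],[0,0,0,0,0,0,0],[0,0,0,0,0,0,0],[0,0,0,0,0,0,0],[0,0,0,0,0,0,0],[0,0,0,0,0,0,0],[0,0,0,0,0,0,0],[0,0,0,0,0,0,0],[0,0,0,0,0,0,0],[0,0,0,0,0,0,0]]]' | head -1; done
python3 - <<'E'
from plan import *
im=add("scene"); cv2.imwrite("pics/s4.png",im[:,:,::-1])
E
python3 -m jog '[[[0,0,0,0,0,0,0],[0,0,0,0,0,0,0],[0,0,0,0,0,0,0],[0,0,0,0,0,0,0],[0,0,0,0,0,0,0],[0,0,0,0,0,0,0],[0,0,0,0,0,0,0],[0,0,0,0,0,0,0],[0,0,0,0,0,0,0],[0,0,0,0,0,0,0]]]' | head -1
python3 -c "
from plan import *
add('scene')"
```

```text
time: 15.45
time: 16.7
time: 17.95
time: 19.2
time: 20.45
time: 21.7
time: 22.95
time: 24.2
{'butterfly': (48.1, 0.089, 193), 'jar': (168.3, 0.079, 141), 'vase': (-74.0, 0.077, 100)}
time: 25.5
{'butterfly': (48.1, 0.089, 193), 'jar': (168.3, 0.079, 141), 'vase': (-73.9, 0.077, 100)}
```

View pics/s4.png

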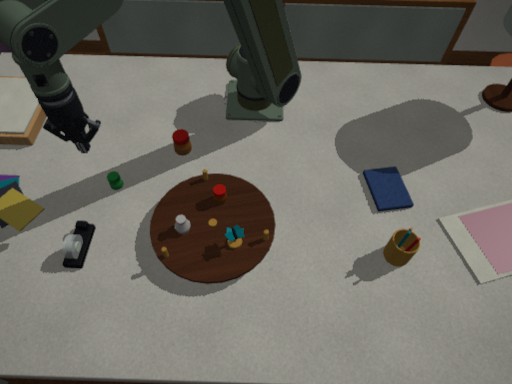

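The platter is at rest, with the angles unchanged over 1.3 s. The butterfly (234,237), jar (219,193) and vase (182,224) are all standing, the surroundings have not moved, and the gripper is clear at (75,130).

```bash
python3 -c "
from rig import workorder
print(workorder.sign_off())"
```

```text
the job is handed in; nothing more can be done
None
```

The job is handed in (no verdict came back): I pushed the turntable counter-clockwise to about 1.6 rad/s (a turn in about 4 s), followed the butterfly for about 7 s with the TCP about 1 cm or less off to the side and the fingertips about 5 cm above it, and the platter then came to rest with everything standing and the gripper clear.

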